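# Catch the splash bottle on the gravity rack

### The arm

A 6-joint arm with a two-finger parallel gripper is mounted at the origin on the work surface. World frame = base frame: x ahead of the robot, y to its left, z up, the work surface at z = 0. Lengths are in m, angles in rad, forces in N, time in s.
With the tool pointing down it reaches from about 0.225 to 0.875 m from the base axis. Payload 3.4 kg.
Tool frame: the origin (TCP) lies between the finger pads, 19 mm behind the fingertips; this is the grasp point; z points along the fingers, y is the line along which they close (so a half turn about z gives the same grasp; the last joint's range is limited). The gripper opens to 85 mm and grips with 20 to 120 N. Pads are 22 mm wide; open, the fingers measure 114 mm over their backs; the gripper's body (76 mm by 85 mm) begins 54 mm behind the grasp point. The pads swing forward as they close: fully open they stand 13 mm farther back than shut.
Start: joints at [-0.121, 0.276, 1.505, -0, 1.361, -0.121], TCP at [0.575, -0, 0.25] pointing down, gripper open.
Joint ranges: [-2.89, 2.89], [-0.75, 2.08], [0.22, 2.7], [-1.18, 4.32], [0.11, 2.71], [-2.7, 2.7]. Speed limits (rad/s): [2.57, 2.57, 3.14, 3.14, 3.14, 3.14].

### API

Orientations are given as a unit quaternion [w, x, y, z].
In Python, from rig import manip gives the robot as it stands.
- The arm moves only by the shell command python3 -m pendant 'ROWS' [FORCE]. ROWS is JSON, a list of rows, each an object of numbers: "jaw": the opening, from -1 (shut) to 1 (fully open); "tx", "ty", "tz": the shift along the world's x, y, z in cm; "ax", "ay", "az": the turn, a rotation vector about the world's x, y, z in degrees. In form: [{"jaw": .., "tx": .., "ty": .., "tz": .., "ax": .., "ay": .., "az": ..}, ...]. A call has 1 to 10 rows; each row is the pose to reach, as a shift and turn from the pose commanded when the call began; what a row does not reach only later rows make up. A row lasts 1/8 s, in which the tool goes at most 62.5 mm and 10.7 degrees, less where a joint would pass 70% of its speed; a pose out of reach is approached as far as the arm can. A call with a gripper value outside its range is refused whole. The fingers move at their own pace and stop on an object; FORCE is the grip in N (left out, the last holds). Time passes only in rows, so rows that repeat a pose let the fingers close. It gives the time, the measured TCP pose, the force, the opening and the grip force at its end, in the units of the state.
- manip.get_state(): the state, without advancing time (a new reading comes with each control period).
- manip.get_image(name): name is "scene" or "side" or "wrist"; returns a dict with "pixels" (400x640x3 uint8, blue, green, red), "depth" (400x640 float32, m along the optical axis (not along the pixel's ray), 0 where there is no reading), "fx", "fy", "cx", "cy" (pixels), "pose" (4x4, takes a point from camera to world coordinates). Camera axes: x right, y down, z forward; pixel columns grow to the right and rows downward; lengths in m; the calibration is good to about 2 mm. A picture is of the moment at which its call begins.
- manip.sign_off(): hands the job in; it is judged then, once.
The state is a dict: "clock": time; "qpos": joint angles; "qd": joint speeds; "effort": joint torques, N m; "position": TCP position; "ee_rot": TCP orientation; "contact_force": force on the tool from outside, world axes, zero at the start; "moment": the same for the moment, N m; "width": finger opening in m; "gripper_force": force on a finger pad.
Only numpy, scipy, OpenCV 4.12 (cv2) and the standard library are available. Lean on these libraries where they do the work, as an engineer would, in place of code of your own. Each camera call takes 0.05 s, during which the arm holds its last target. There are 200 camera calls.

### The job

Fetch the green splash bottle down the gravity-feed rack: press the red pad of the stop right down so that the bottle rolls out from under the clear cover, then catch it on the open run without a knock: run along close in front of it with the fingers at its own speed, let it come up against them softly, and slow it to a standstill for a second while it is still clear of the front lip. Then ease it down until it rests softly against the lip, never pinching it, take the fingers away, and leave the colognes, the dish and the brush where they stand.

Things in the scene. Friction and masses are not known exactly. Their poses are not given: they have to be found in the camera images.
- lane: Lane of the gravity-feed rack, grey plastic and clear acrylic, 156 mm wide, 560 mm long, standing firm. Origin: mid-lane at runner height under the waiting bottle, 61 mm over the dresser. Own +y points downhill along the runners (the pitch is set between 0.040 and 0.052 rad), +x across (away from the robot). Two aluminium runners, 16 mm wide, at x = +-45 mm, y = -50 to 511 mm, tops at z = 0.
- cover_edge (a point): Middle of the lane at runner height, under the lower edge of the clear cover (lane y = 205 mm). Uphill of it the lane has clear walls and a clear roof (top 73 mm above the runners, 137 mm over the dresser at most): no fingers can get in. Downhill, to the lip at y = 505 mm, it is open from above between cheeks (inner faces x = +-73 mm) 14 mm higher than the runners.
- flacon: The splash bottle: green silicone-sleeved glass cylinder, steel cap, 60 mm across, 140 mm long, lying across the lane; origin: its centre, 30 mm above the runners; own x = its axis, y and z turn as it rolls. At the start it leans on the stop at lane y = 0. Mass 0.62 kg nominal. Rolling: effective inertia 1.5 x mass, rolling friction 2.9 % of the weight, no other drag.
- lip_rest (a point): Point (lane y = 475, z = 30 mm) where the bottle's centre comes to lie when it rests on the lip. Freed, the bottle speeds up evenly at about 0.07 to 0.16 m/s2 (by pitch), passes the cover edge after 1.5 to 2.3 s at 0.17 to 0.26 m/s and, if nobody catches it, hits the lip about 1 s later at 0.26 to 0.38 m/s. It should not meet the lip faster than 0.1 m/s, nor get over 15 N from the fingers.
- front_lip (a point): Middle of the notch in the front lip, level with the lip's top. The lip is two grey padded posts fixed to the lane, 28 mm wide at x = +-59 mm, uphill faces at lane y = 505 mm, 34 mm higher than the runners, 7 mm thick. Between them a finger notch 90 mm wide (x = -45 to +45 mm), open downwards and open to +y: closed fingers downhill of the bottle can move out through it.
- stop (a joint): Press-down stop: a brass blade between the runners that stands 16 mm above them just below the bottle, with a thumb pad on the robot's side of the rack. 0 = up (blocking), 0.022 m = fully down; the bottle can pass from 0.017 m on. It takes about 3 N, plus 15 N per m/s, to move it (no spring) and stays where it is left.
- stop_pad (a point): The point to press on the top of the red thumb pad of the stop (pad 44x36 mm, lane x = -129 to -85 mm); at the start at lane x = -112, y = 30, z = 67 mm, about 127 mm above the dresser; moves down with the stop by up to 22 mm. Push straight down.
- cologne1: Cologne bottle standing on the white ceramic tray behind the rack: clear glass, 50x36x66 mm tall, black cap, the shortest, origin: underside centre. Bystander.
- cologne2: Cologne bottle standing on the white ceramic tray behind the rack: round, grey glass, 46 mm across, 80 mm tall, steel cap, origin: underside centre. Bystander.
- cologne3: Cologne bottle standing on the white ceramic tray behind the rack: bottle-green glass, 58x38x95 mm tall, wooden cap, origin: underside centre. Bystander.
- cologne4: Cologne bottle standing on the white ceramic tray behind the rack: clear glass, 60x40x110 mm tall, steel cap, origin: underside centre. Bystander.
- cologne5: Cologne bottle standing on the white ceramic tray behind the rack: round, bottle-green glass, 52 mm across, 126 mm tall, black cap, the tallest, origin: underside centre. Bystander.
- dish: Blue ceramic trinket dish, 110 mm across, 22 mm tall, at the left of the dresser, origin: underside centre. Bystander.
- brush: Clothes brush, dark wooden back 150x48 mm on bristles, 40 mm tall, at the right of the dresser; origin: underside centre. Bystander.

How it is judged:
By the outcome, as a careful person would: the job done as asked, in the order asked, and still so for the second after the job is handed in, with the robot touching nothing.
It also fails if it takes over 40 s, if anything falls off the work surface, if the arm or the gripper's body presses on something with over 40 N, if the wrist force passes 120 N, or if a joint passes its speed limit or range.

## Working session

There is one attempt and no reset: what is moved stays moved. The work goes in short steps, Python scripts to look and compute and a shell command to move; the robot and the scene stay as the last step left them, time stands still between calls to the robot, and variables do not carry over. Pictures are saved under pics/ and viewed, at most 10 in all, crops included, and the job is handed in when it is done.

```bash
ls; mkdir -p pics; cat > h.py <<'E'
import numpy as np,cv2
from rig import manip
def pts(im):
    d=im["depth"];v,u=np.indices(d.shape)
    c=np.stack([(u-im["cx"])/im["fx"]*d,(v-im["cy"])/im["fy"]*d,d],-1)
    P=np.asarray(im["pose"]);return c@P[:3,:3].T+P[:3,3]
E
python3 - <<'E'
from h import *
s=manip.get_state();print({k:np.round(v,3) for k,v in s.items()})
ims=[]
for n in("scene","side"):
    im=manip.get_image(n);np.savez(f"{n}0.npz",**im);ims.append(im["pixels"]);print(n,np.round(im["pose"],3),im["fx"])
    cv2.imwrite(f"pics/{n}0.png",im["pixels"])
E
```

```text
pics
{'clock': np.float64(0.0), 'qpos': array([-0.121,  0.277,  1.506,  0.   ,  1.361, -0.121]), 'qd': array([ 0.002, -0.001,  0.001,  0.001,  0.001,  0.002]), 'effort': array([ 1.0000e-03, -4.1677e+01, -2.4581e+01, -0.0000e+00,  1.1000e-02,
        0.0000e+00]), 'position': array([0.575, 0.   , 0.249]), 'ee_rot': array([-0.001,  0.707,  0.707, -0.001]), 'contact_force': array([ 0.511, -0.083,  0.965]), 'moment': array([-0.013,  0.041,  0.03 ]), 'gripper_force': np.float64(0.0), 'width': np.float64(0.085)}
scene [[ 0.856  0.345 -0.385  1.016]
 [ 0.517 -0.546  0.66  -0.723]
 [ 0.018 -0.763 -0.646  0.806]
 [ 0.     0.     0.     1.   ]] 372.83016062470205
side [[ 0.702 -0.354  0.618 -0.127]
 [-0.712 -0.359  0.603 -0.695]
 [ 0.009 -0.863 -0.504  0.706]
 [ 0.     0.     0.     1.   ]] 423.6670620184702
```

View pics/scene0.png

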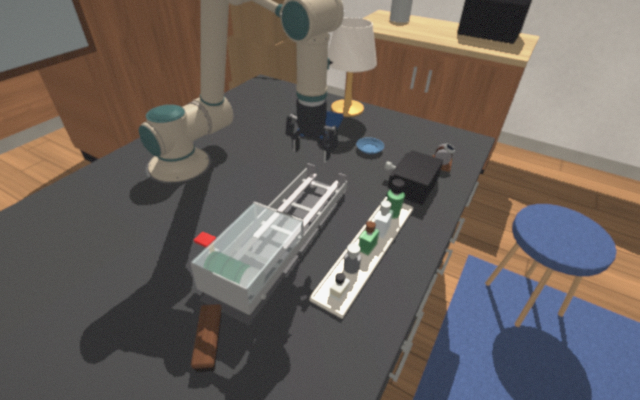

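View pics/side0.png

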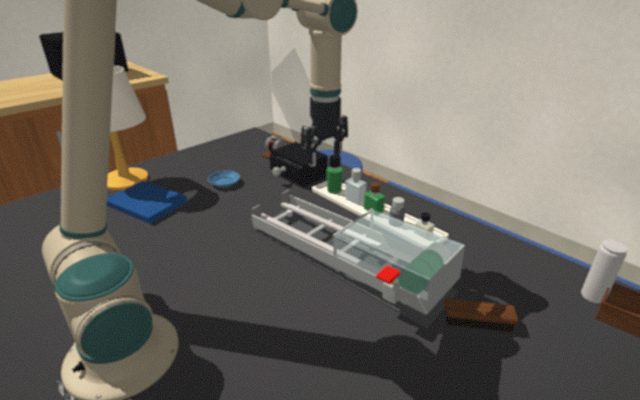

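The scene view shows the bottle at (228,266) under the cover, the red pad at (205,239), and the lip at about (310,170) to (345,183). The side view shows the pad at (388,274) and the lip end at about (258,215).

```bash
python3 - <<'E'
from h import *
A=[]
for n in("scene","side"):
    im=np.load(f"{n}0.npz");p=pts(im);px=im["pixels"].astype(int);b,g,r=px[...,0],px[...,1],px[...,2]
    m=(r>150)&(g<60)&(b<60)&(p[...,2]<.2)&(p[...,2]>.08)&(p[...,0]>.2);q=p[m]
    print(n,"pad",m.sum(),np.median(q,0).round(4),q.min(0).round(3),q.max(0).round(3))
    lum=px.sum(-1)
    w=(p[...,2]>.025)&(p[...,2]<.16)&(p[...,0]>.25)&(p[...,0]<.8)&(abs(p[...,1])<.5)&(im["depth"]>0)
    A.append(np.c_[p[w],px[w]])
    big=cv2.resize(px[140:330,160:400].astype(np.uint8) if n=="scene" else px[180:320,240:480].astype(np.uint8),None,fx=3.3,fy=3.1,interpolation=cv2.INTER_CUBIC)
    cv2.imwrite(f"pics/{n}zoom.png",big)
# ortho: 1px=1.25mm ; columns = -y , rows = -x ; colour by height
o=np.zeros((440,800,3),np.uint8)
for k,a in enumerate(A):
    o2=o
    for x,y,z,*c in a[np.argsort(a[:,2])]:
        u=int((.5-y)/.00125);v=int((.8-x)/.00125)
        if 0<=u<800 and 0<=v<440: cv2.circle(o2,(u,v),1,tuple(int(t) for t in cv2.applyColorMap(np.uint8([[min(255,z*1700)]]),cv2.COLORMAP_JET)[0,0]),-1)
cv2.imwrite("pics/ortho.png",o)
E
```

```text
scene pad 15 [ 0.4517 -0.3242  0.1263] [ 0.44  -0.327  0.124] [ 0.472 -0.323  0.128]
side pad 220 [ 0.4496 -0.3106  0.1265] [ 0.431 -0.327  0.12 ] [ 0.473 -0.294  0.13 ]
```

View pics/ortho.png

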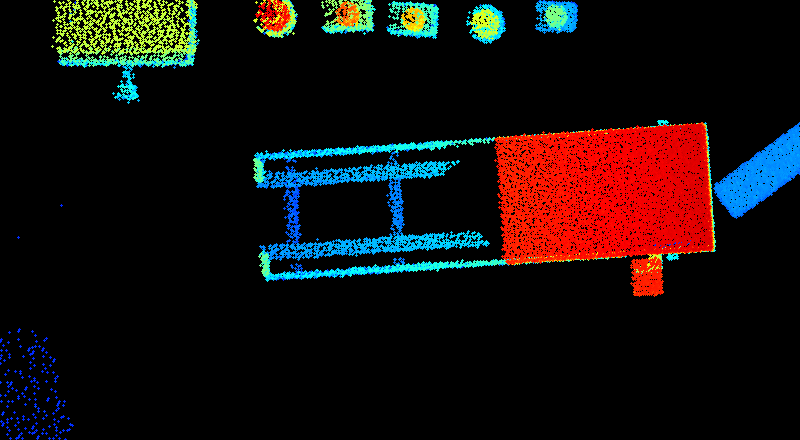

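View pics/scenezoom.png

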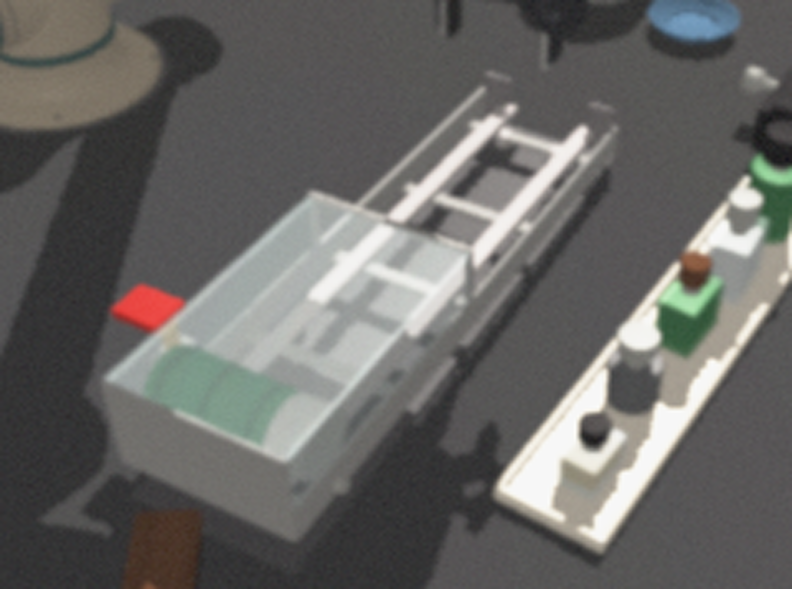

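The ortho map shows the lane clearly: lip posts at about u=260, cover edge at about u=500, runners and cheeks between. I'll now fit the lane frame.

```bash
cat > fit.py <<'E'
from h import *
P=[]
for n in("scene","side"):
    im=np.load(f"{n}0.npz");p=pts(im);w=(p[...,2]>.02)&(p[...,2]<.17)&(im["depth"]>0);P.append(p[w])
pad=np.array([.4496,-.3106,.1265])
yaw=.063;p0=np.array([.545,-.30])
for it in range(4):
  d=np.array([-np.sin(yaw),np.cos(yaw)]);e=np.array([np.cos(yaw),np.sin(yaw)])
  res=[]
  for p in P:
    s=(p[:,:2]-p0)@d;t=(p[:,:2]-p0)@e
    res.append((p,s,t))
  # runner points: from all views
  p,s,t=[np.concatenate(x) for x in zip(*res)]
  m=(s>.22)&(s<.49)&(abs(abs(t)-.045)<.02)&(p[:,2]<.062)&(p[:,2]>.03)
  mm=m.copy()
  for _ in range(5):
    c=np.polyfit(s[mm],p[mm,2],1);r=p[:,2]-np.polyval(c,s);mm=m&(abs(r)<.003)
  off=[]
  for sg in(1,-1):
    k=mm&(t*sg>0);c2=np.polyfit(s[k],t[k],1);off.append(c2)
    print("runner",sg,c2.round(4),k.sum())
  # slab cheeks
  for sg in(1,-1):
    k=(s>.22)&(s<.49)&(abs(t*sg-.075)<.012)&(abs(p[:,2]-np.polyval(c,s)-.014)<.003)
    ck=np.polyfit(s[k],t[k],1);print(" cheek",sg,ck.round(4),k.sum());off.append(ck)
  print("slope",c.round(4)); 
  yaw-=np.mean([o[0] for o in off]); p0=p0+e*np.mean([o[1] for o in off])
  # lip: points 34 above runner
  h=p[:,2]-np.polyval(c,s)
  k=(h>.028)&(h<.038)&(s>.45)&(s<.55)&(abs(t)<.08);sl=np.percentile(s[k],[2,50,98])
  k2=(h>.06)&(h<.08)&(s<.3)&(s>-.1)&(abs(t)<.07);sc=np.percentile(s[k2],[.3,99.7]);hc=np.median(h[k2])
  print("lip s",sl,k.sum(),np.median(h[k]),"cover s",sc,"hroof",hc,"pad s,t",(pad[:2]-p0)@d,(pad[:2]-p0)@e)
  print("yaw",yaw,"p0",p0)
E
python3 fit.py | tail -9
python3 - <<'E'
import sys;sys.path.insert(0,'.')
from h import *
for n in("scene","side"):
    im=np.load(f"{n}0.npz");p=pts(im)
    m=(abs(p[...,0]-.45)<.2)&(p[...,1]>-.2)&(p[...,1]<.2)&(p[...,2]<.015)&(im["depth"]>0)
    print(n,"table z",np.median(p[m][:,2]))
E
```

```text
lip s [0.46954451 0.47261891 0.47872218] 85 0.032171687634069954 cover s [-0.08599539  0.17278674] hroof 0.07345332764661486 pad s,t -0.003510726374647959 -0.11182434168699162
yaw 0.06824955223740506 p0 [ 0.56087318 -0.2989687 ]
runner 1 [0.0023 0.0445] 533
runner -1 [-0.0008 -0.0449] 573
 cheek 1 [-0.0093  0.0782] 200
 cheek -1 [ 0.0098 -0.0784] 224
slope [-0.0404  0.0596]
lip s [0.46948767 0.47272147 0.478457  ] 85 0.03219203714062124 cover s [-0.08602713  0.17268022] hroof 0.0734378062559248 pad s,t -0.004015771188290256 -0.11164086627207838
yaw 0.0677163552611893 p0 [ 0.56070709 -0.29898005]
scene table z 0.0018268636925267145
side table z 0.0003513660990717149
```

```bash
python3 -m pendant '[{"jaw":-1,"tx":-2,"ty":-5,"tz":0,"az":3.9},{"jaw":-1,"tx":-4.5,"ty":-10.5,"tz":0,"az":3.9},{"jaw":-1,"tx":-7,"ty":-16,"tz":0,"az":3.9},{"jaw":-1,"tx":-9.5,"ty":-21.5,"tz":0,"az":3.9},{"jaw":-1,"tx":-11.5,"ty":-27,"tz":-2,"az":3.9},{"jaw":-1,"tx":-12.6,"ty":-31,"tz":-5,"az":3.9},{"jaw":-1,"tx":-12.6,"ty":-31,"tz":-8.5,"az":3.9},{"jaw":-1,"tx":-12.6,"ty":-31,"tz":-8.5,"az":3.9}]' 40
python3 - <<'E'
from h import *
s=manip.get_state();print({k:np.round(s[k],4) for k in("clock","position","ee_rot","contact_force","width","qpos")})
im=manip.get_image("side");cv2.imwrite("pics/pad1.png",cv2.resize(im["pixels"][150:330,250:490],None,fx=3,fy=3))
E
```

```text
{'clock': np.float64(0.1), 'position': array([0.5745, 0.    , 0.2492]), 'ee_rot': array([-6.000e-04,  7.071e-01,  7.071e-01, -5.000e-04]), 'contact_force': array([-0.7859, -0.7876, -0.0961]), 'width': np.float64(0.0854), 'qpos': array([-0.121 ,  0.2765,  1.506 , -0.    ,  1.3607, -0.121 ])}invalid input at $[0]: expected keys jaw, tx, ty, tz, ax, ay, az
```

View pics/pad1.png

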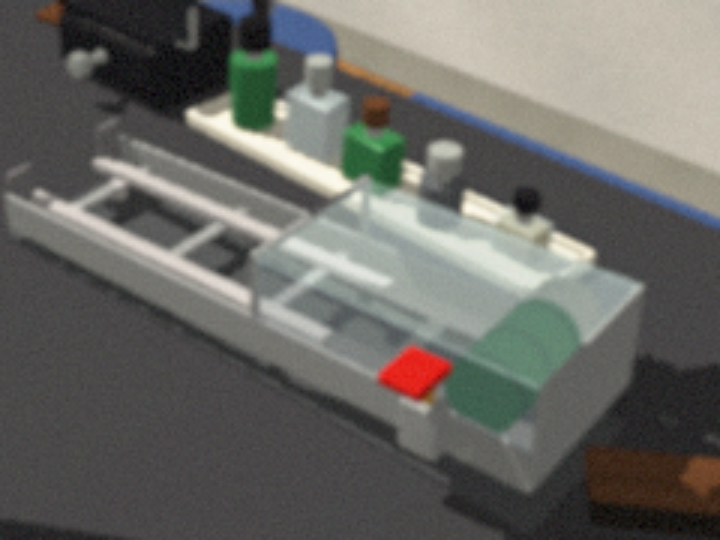

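The call was refused because every row needs all its keys. The picture shows the scene unchanged, with the pad at (415,372) in the crop and no arm near it.

```bash
python3 -m pendant '[{"jaw":-1,"tx":-2,"ty":-5,"tz":0,"ax":0,"ay":0,"az":3.9},{"jaw":-1,"tx":-4.5,"ty":-10.5,"tz":0,"ax":0,"ay":0,"az":3.9},{"jaw":-1,"tx":-7,"ty":-16,"tz":0,"ax":0,"ay":0,"az":3.9},{"jaw":-1,"tx":-9.5,"ty":-21.5,"tz":0,"ax":0,"ay":0,"az":3.9},{"jaw":-1,"tx":-11.5,"ty":-27,"tz":-2,"ax":0,"ay":0,"az":3.9},{"jaw":-1,"tx":-12.6,"ty":-31,"tz":-5,"ax":0,"ay":0,"az":3.9},{"jaw":-1,"tx":-12.6,"ty":-31,"tz":-8.5,"ax":0,"ay":0,"az":3.9},{"jaw":-1,"tx":-12.6,"ty":-31,"tz":-8.5,"ax":0,"ay":0,"az":3.9}]' 40
python3 - <<'E'
from h import *
s=manip.get_state();print({k:np.round(s[k],4) for k in("clock","position","ee_rot","contact_force","width","qpos")})
im=manip.get_image("side");np.savez("side1.npz",**im);cv2.imwrite("pics/pad2.png",cv2.resize(im["pixels"][150:330,250:490],None,fx=3,fy=3))
p=pts(im);m=(abs(p[...,0]-.45)<.05)&(abs(p[...,1]+.31)<.05)&(p[...,2]>.132)&(p[...,2]<.2)&(im["depth"]>0)
q=p[m];print(len(q),q.min(0),q.max(0))
for a in np.arange(.135,.2,.01):
  k=abs(q[:,2]-a)<.005
  if k.sum()>3:print(a.round(3),q[k].min(0).round(3),q[k].max(0).round(3))
E
```

```text
clock: 1.15
position: [0.447, -0.3089, 0.1623]
ee_rot: [-0.004, 0.683, 0.73, 0.0]
contact_force: [-0.2, -0.5, 0.4]
width: 0.0001
gripper_force: 0.0
{'clock': np.float64(1.15), 'position': array([ 0.447 , -0.3089,  0.1623]), 'ee_rot': array([-3.600e-03,  6.831e-01,  7.303e-01,  1.000e-04]), 'contact_force': array([-0.1747, -0.5197,  0.3969]), 'width': np.float64(0.0001), 'qpos': array([-7.3300e-01,  2.9670e-01,  1.7054e+00,  3.0000e-04,  1.1468e+00,
       -7.9990e-01])}
410 [ 0.41061156 -0.35932133  0.13200665] [ 0.49934308 -0.29340993  0.19998494]
0.135 [ 0.483 -0.359  0.132] [ 0.499 -0.293  0.136]
0.145 [ 0.439 -0.322  0.143] [ 0.452 -0.302  0.15 ]
0.155 [ 0.432 -0.321  0.15 ] [ 0.455 -0.305  0.16 ]
0.165 [ 0.432 -0.322  0.16 ] [ 0.454 -0.303  0.17 ]
0.175 [ 0.43  -0.321  0.17 ] [ 0.456 -0.304  0.18 ]
0.185 [ 0.419 -0.324  0.181] [ 0.476 -0.301  0.19 ]
0.195 [ 0.411 -0.325  0.19 ] [ 0.482 -0.3    0.2  ]
```

View pics/pad2.png

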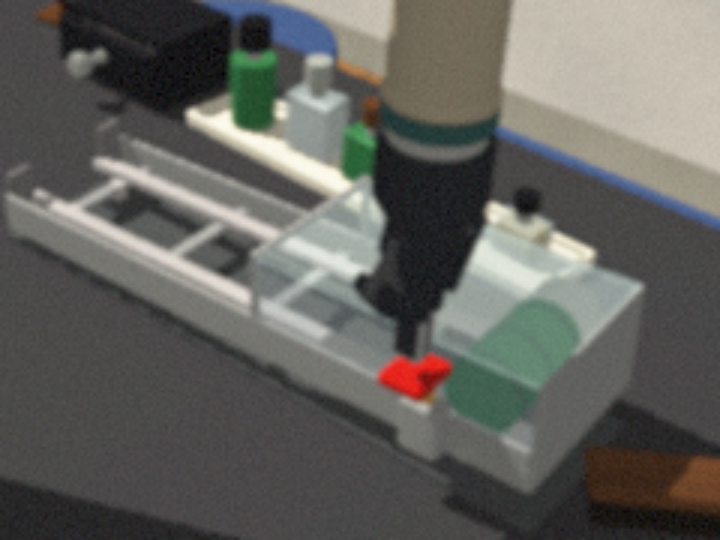

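The fingertips are over the pad at (415,370) in the crop. Before pressing, I'll do a short practice sweep in the air to learn the tracking lag.

```bash
for i in 1 2 3 4; do python3 -m pendant '[{"jaw":-1,"tx":0,"ty":2.5,"tz":0,"ax":0,"ay":0,"az":0}]'|head -2; done; for i in 1 2; do python3 -m pendant '[{"jaw":-1,"tx":0,"ty":0,"tz":0,"ax":0,"ay":0,"az":0}]'|head -2; done
python3 -m pendant '[{"jaw":-1,"tx":0,"ty":-5,"tz":0,"ax":0,"ay":0,"az":0},{"jaw":-1,"tx":0,"ty":-10,"tz":0,"ax":0,"ay":0,"az":0},{"jaw":-1,"tx":0,"ty":-10,"tz":-1,"ax":0,"ay":0,"az":0},{"jaw":-1,"tx":0,"ty":-10,"tz":-1,"ax":0,"ay":0,"az":0}]'
```

```text
clock: 1.32
position: [0.4504, -0.2858, 0.1664]
clock: 1.45
position: [0.4496, -0.2581, 0.1664]
clock: 1.58
position: [0.4493, -0.2324, 0.1662]
clock: 1.7
position: [0.4491, -0.2072, 0.1662]
clock: 1.82
position: [0.4488, -0.2068, 0.1661]
clock: 1.95
position: [0.4495, -0.2096, 0.1659]
clock: 2.45
position: [0.4481, -0.3096, 0.1539]
ee_rot: [-0.002, 0.683, 0.73, 0.0]
contact_force: [-1.1, 0.5, 0.2]
width: -0.0
gripper_force: 0.0
```

```bash
for k in 1; do python3 -m pendant '[{"jaw":-1,"tx":0,"ty":0,"tz":-0.8,"ax":0,"ay":0,"az":0},{"jaw":-1,"tx":0,"ty":0,"tz":-1.6,"ax":0,"ay":0,"az":0},{"jaw":-1,"tx":0,"ty":0,"tz":-2.3,"ax":0,"ay":0,"az":0}]'|grep -E 'clock|pos|cont'; done
python3 -m pendant '[{"jaw":-1,"tx":0,"ty":0,"tz":-1.1,"ax":0,"ay":0,"az":0}]'|grep -E 'clock|pos|cont'
```

```text
clock: 2.82
position: [0.4492, -0.3098, 0.132]
contact_force: [-0.2, -1.0, 2.4]
clock: 2.95
position: [0.4491, -0.3103, 0.1221]
contact_force: [-12.6, 6.6, 71.4]
```

The stop has reached its hard bottom and the bottle should be free. I'll move to the waiting place.

```bash
python3 -m pendant '[{"jaw":-1,"tx":0,"ty":0,"tz":1.5,"ax":0,"ay":0,"az":0},{"jaw":-1,"tx":0,"ty":5.5,"tz":1.5,"ax":0,"ay":0,"az":0},{"jaw":-1,"tx":0,"ty":11,"tz":1.5,"ax":0,"ay":0,"az":0},{"jaw":-1,"tx":0,"ty":16.5,"tz":1.5,"ax":0,"ay":0,"az":0},{"jaw":-1,"tx":0.5,"ty":22,"tz":1.5,"ax":0,"ay":0,"az":0},{"jaw":-1,"tx":4.5,"ty":26,"tz":1.2,"ax":0,"ay":0,"az":0},{"jaw":-1,"tx":9.4,"ty":26.7,"tz":0,"ax":0,"ay":0,"az":0},{"jaw":-1,"tx":9.4,"ty":26.7,"tz":-4,"ax":0,"ay":0,"az":0}]'|grep -E 'clock|pos|cont'
cat > see.py <<'E'
from h import *
import sys
yaw=.0677;O=np.array([.563,-.3324,.061]);d=np.array([-np.sin(yaw),np.cos(yaw),0]);e=np.array([np.cos(yaw),np.sin(yaw),0])
def cen(px,P,fx,fy,cx,cy,z=None):
    hsv=cv2.cvtColor(px,cv2.COLOR_BGR2HSV);m=cv2.inRange(hsv,(60,40,40),(90,255,255))
    v,u=np.indices(m.shape)
    r=np.stack([(u-cx)/fx,(v-cy)/fy,np.ones(m.shape)],-1)@P[:3,:3].T;C=P[:3,3]
    n=np.array([0,np.sin(.042),1]);Oc=O+[0,0,.03]
    w=C+r*(((Oc-C)@n)/(r@n))[...,None]
    y=(w-O)@d;x=(w-O)@e
    k=(m>0)&(y>-.1)&(y<.52)&(abs(x)<.09)
    return np.median(y[k]),y[k].min(),y[k].max(),k.sum(),np.median(x[k])
if __name__=="__main__":
  s0=np.load("scene0.npz");print("ref",np.round(cen(s0["pixels"],s0["pose"],*[float(s0[c]) for c in("fx","fy","cx","cy")]),4))
  for i in range(int(sys.argv[1])):
    t=manip.get_state()["clock"];im=manip.get_image("scene");np.savez(f"run{t:.2f}.npz",**im)
    print(round(float(t),3),np.round(cen(im["pixels"],im["pose"],im["fx"],im["fy"],im["cx"],im["cy"]),4))
  print(manip.get_state()["position"].round(4),manip.get_state()["clock"])
E
python3 see.py 2
```

```text
clock: 3.95
position: [0.5492, -0.0422, 0.0819]
contact_force: [-0.7, -0.1, -0.3]
ref [ 5.60e-03 -2.08e-02  3.50e-02  6.28e+02 -3.01e-02]
3.95 [ 1.369e-01  1.032e-01  1.739e-01  5.780e+02 -2.940e-02]
4.0 [ 1.461e-01  1.120e-01  5.083e-01  5.640e+02 -2.820e-02]
[ 0.5398 -0.0415  0.0768] 4.05
```

```bash
python3 see.py 2
```

```text
ref [ 5.60e-03 -2.08e-02  3.50e-02  6.28e+02 -3.01e-02]
4.05 [ 1.564e-01  1.219e-01  1.926e-01  5.480e+02 -2.790e-02]
4.1 [ 1.657e-01  1.313e-01  2.025e-01  5.290e+02 -2.550e-02]
[ 0.5418 -0.0426  0.0802] 4.15
```

```bash
python3 see.py 2; python3 - <<'E'
from see import *
import glob
for f in sorted(glob.glob("run*.npz")):
    im=np.load(f);p=pts(im)-O;y=p@d;x=p@e
    hh=p[...,2]+.042*y
    k=(y>.208)&(y<.26)&(abs(x)<.035)&(hh>.012)&(hh<.07)&(im["depth"]>0)
    q=sorted(y[k]);print(f,len(q),np.round(q[-6:],4),np.round(hh[k][np.argsort(y[k])][-6:],3))
E
```

```text
ref [ 5.60e-03 -2.08e-02  3.50e-02  6.28e+02 -3.01e-02]
4.15 [ 1.766e-01  1.411e-01  2.140e-01  5.440e+02 -2.740e-02]
4.2 [ 1.875e-01  1.517e-01  2.279e-01  5.400e+02 -2.950e-02]
[ 0.5432 -0.0432  0.082 ] 4.25
run3.95.npz 0 [] []
run4.00.npz 0 [] []
run4.05.npz 0 [] []
run4.10.npz 0 [] []
run4.15.npz 0 [] []
run4.20.npz 0 [] []
```

```bash
python3 -m pendant '[{"jaw":-1,"tx":0,"ty":0.2,"tz":0,"ax":0,"ay":0,"az":0},{"jaw":-1,"tx":-0.12,"ty":1.8,"tz":-0.1,"ax":0,"ay":0,"az":0},{"jaw":-1,"tx":-0.31,"ty":4.6,"tz":-0.2,"ax":0,"ay":0,"az":0},{"jaw":-1,"tx":-0.52,"ty":7.7,"tz":-0.35,"ax":0,"ay":0,"az":0},{"jaw":-1,"tx":-0.73,"ty":10.8,"tz":-0.5,"ax":0,"ay":0,"az":0},{"jaw":-1,"tx":-0.91,"ty":13.5,"tz":-0.6,"ax":0,"ay":0,"az":0},{"jaw":-1,"tx":-1.06,"ty":15.6,"tz":-0.7,"ax":0,"ay":0,"az":0},{"jaw":-1,"tx":-1.16,"ty":17.1,"tz":-0.75,"ax":0,"ay":0,"az":0},{"jaw":-1,"tx":-1.22,"ty":18.0,"tz":-0.8,"ax":0,"ay":0,"az":0},{"jaw":-1,"tx":-1.25,"ty":18.4,"tz":-0.85,"ax":0,"ay":0,"az":0}]'|grep -E 'clock|pos|cont'
python3 see.py 2
python3 - <<'E'
from h import *
import glob
im=np.load(sorted(glob.glob("run*.npz"))[-1]);cv2.imwrite("pics/caught.png",cv2.resize(im["pixels"][110:310,160:400],None,fx=3.2,fy=2.9))
E
```

```text
clock: 5.5
position: [0.5305, 0.1414, 0.0726]
contact_force: [0.1, 0.1, -0.2]
ref [ 5.60e-03 -2.08e-02  3.50e-02  6.28e+02 -3.01e-02]
5.5 [ 4.359e-01  3.865e-01  4.858e-01  5.510e+02 -2.540e-02]
5.55 [ 4.361e-01  3.866e-01  4.866e-01  5.530e+02 -2.560e-02]
[0.5305 0.1411 0.0726] 5.6
```

View pics/caught.png

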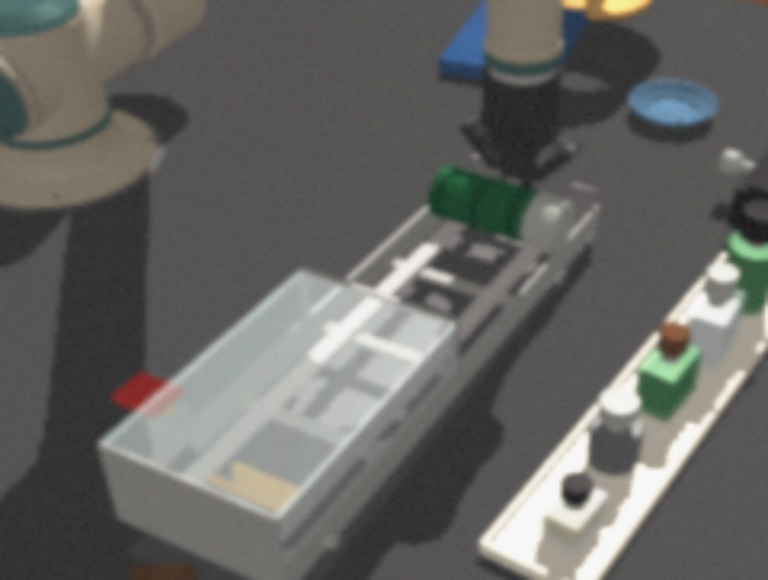

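The picture shows the bottle lying square across the open run at about (485,205), still against the closed fingers and clear of the lip posts. Next is holding it for more than a second.

```bash
Z='{"jaw":-1,"tx":0,"ty":0,"tz":0,"ax":0,"ay":0,"az":0}' ; python3 -m pendant '[{"jaw":-1,"tx":0,"ty":0,"tz":0,"ax":0,"ay":0,"az":0},{"jaw":-1,"tx":0,"ty":0,"tz":0,"ax":0,"ay":0,"az":0},{"jaw":-1,"tx":0,"ty":0,"tz":0,"ax":0,"ay":0,"az":0},{"jaw":-1,"tx":0,"ty":0,"tz":0,"ax":0,"ay":0,"az":0},{"jaw":-1,"tx":0,"ty":0,"tz":0,"ax":0,"ay":0,"az":0},{"jaw":-1,"tx":0,"ty":0,"tz":0,"ax":0,"ay":0,"az":0},{"jaw":-1,"tx":0,"ty":0,"tz":0,"ax":0,"ay":0,"az":0},{"jaw":-1,"tx":0,"ty":0,"tz":0,"ax":0,"ay":0,"az":0},{"jaw":-1,"tx":0,"ty":0,"tz":0,"ax":0,"ay":0,"az":0},{"jaw":-1,"tx":0,"ty":0,"tz":0,"ax":0,"ay":0,"az":0}]'|grep -E 'clock|pos|cont'
python3 see.py 1
python3 - <<'E'
from see import *
# depth-based: top line of bottle, runners, lip in the same picture
import glob
im=np.load(sorted(glob.glob("run*.npz"))[-1]);p=pts(im)-O;y=p@d;x=p@e;h=p[...,2]+.045*y
k=(h>.045)&(h<.066)&(abs(x)<.07)&(y>.38)&(y<.5)&(im["depth"]>0)
q=np.c_[y[k],h[k]]
from scipy.optimize import least_squares
r=least_squares(lambda c:np.hypot(q[:,0]-c[0],q[:,1]-c[1])-.03,[.435,.03],loss="soft_l1",f_scale=.002);print("bottle y,h",r.x.round(4),len(q))
for lo,hi in((-.07,-.03),(.03,.07)):
  kk=k&(x>lo)&(x<hi);print(lo,np.median(y[kk]).round(4))
E
```

```text
clock: 6.85
position: [0.5304, 0.141, 0.0725]
contact_force: [-1.2, 0.4, -1.0]
ref [ 5.60e-03 -2.08e-02  3.50e-02  6.28e+02 -3.01e-02]
6.85 [ 4.361e-01  3.865e-01  4.866e-01  5.520e+02 -2.530e-02]
[0.5305 0.141  0.0725] 6.9
bottle y,h [0.4367 0.0334] 530
-0.07 0.4199
0.03 0.4221
```

```bash
python3 -m pendant '[{"jaw":-1,"tx":-0.02,"ty":0.3,"tz":0,"ax":0,"ay":0,"az":0},{"jaw":-1,"tx":-0.05,"ty":0.7,"tz":0,"ax":0,"ay":0,"az":0},{"jaw":-1,"tx":-0.08,"ty":1.2,"tz":0,"ax":0,"ay":0,"az":0},{"jaw":-1,"tx":-0.12,"ty":1.7,"tz":0,"ax":0,"ay":0,"az":0},{"jaw":-1,"tx":-0.15,"ty":2.2,"tz":-0.1,"ax":0,"ay":0,"az":0},{"jaw":-1,"tx":-0.18,"ty":2.7,"tz":-0.1,"ax":0,"ay":0,"az":0},{"jaw":-1,"tx":-0.21,"ty":3.1,"tz":-0.1,"ax":0,"ay":0,"az":0},{"jaw":-1,"tx":-0.23,"ty":3.4,"tz":-0.1,"ax":0,"ay":0,"az":0},{"jaw":-1,"tx":-0.25,"ty":3.6,"tz":-0.1,"ax":0,"ay":0,"az":0},{"jaw":-1,"tx":-0.26,"ty":3.8,"tz":-0.1,"ax":0,"ay":0,"az":0}]'|grep -E 'clock|pos|cont'
python3 -m pendant '[{"jaw":-1,"tx":-0.02,"ty":0.2,"tz":0,"ax":0,"ay":0,"az":0},{"jaw":-1,"tx":-0.03,"ty":0.4,"tz":0,"ax":0,"ay":0,"az":0},{"jaw":-1,"tx":-0.05,"ty":0.6,"tz":0,"ax":0,"ay":0,"az":0},{"jaw":-1,"tx":-0.07,"ty":0.8,"tz":0,"ax":0,"ay":0,"az":0},{"jaw":-1,"tx":-0.08,"ty":1.0,"tz":0,"ax":0,"ay":0,"az":0},{"jaw":-1,"tx":-0.1,"ty":1.3,"tz":0,"ax":0,"ay":0,"az":0},{"jaw":-1,"tx":-0.1,"ty":1.6,"tz":0,"ax":0,"ay":0,"az":0},{"jaw":-1,"tx":-0.1,"ty":1.6,"tz":0,"ax":0,"ay":0,"az":0}]'|grep -E 'clock|pos|cont'
python3 see.py 1
```

```text
clock: 8.15
position: [0.5279, 0.179, 0.0716]
contact_force: [-0.2, 0.2, 0.1]
clock: 9.15
position: [0.5269, 0.1953, 0.0715]
contact_force: [0.4, -1.2, -0.2]
ref [ 5.60e-03 -2.08e-02  3.50e-02  6.28e+02 -3.01e-02]
9.15 [ 4.744e-01  4.294e-01  5.200e-01  4.860e+02 -2.480e-02]
[0.5269 0.1951 0.0715] 9.2
```

```bash
python3 -m pendant '[{"jaw":-1,"tx":-0.1,"ty":1.5,"tz":0,"ax":0,"ay":0,"az":0},{"jaw":-1,"tx":-0.3,"ty":4,"tz":0,"ax":0,"ay":0,"az":0},{"jaw":-1,"tx":-0.4,"ty":6,"tz":1,"ax":0,"ay":0,"az":0},{"jaw":-1,"tx":-0.4,"ty":6,"tz":5,"ax":0,"ay":0,"az":0},{"jaw":-1,"tx":-0.4,"ty":6,"tz":10,"ax":0,"ay":0,"az":0},{"jaw":-1,"tx":-0.4,"ty":6,"tz":14,"ax":0,"ay":0,"az":0},{"jaw":-1,"tx":-0.4,"ty":6,"tz":14,"ax":0,"ay":0,"az":0},{"jaw":-1,"tx":-0.4,"ty":6,"tz":14,"ax":0,"ay":0,"az":0}]'|grep -E 'clock|pos|cont'
python3 see.py 1
python3 - <<'E'
from h import *
cv2.imwrite("pics/end.png",manip.get_image("scene")["pixels"])
E
```

```text
clock: 10.2
position: [0.5223, 0.2554, 0.2114]
contact_force: [-0.8, 0.2, -0.6]
ref [ 5.60e-03 -2.08e-02  3.50e-02  6.28e+02 -3.01e-02]
10.2 [ 4.742e-01  4.294e-01  5.200e-01  4.860e+02 -2.500e-02]
[0.522  0.2551 0.2106] 10.25
```

View pics/end.png

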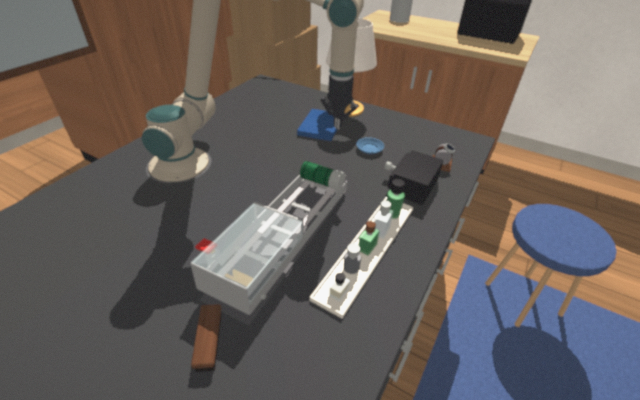

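The bottle rests against the lip at (320,175). The fingers are clear, and the colognes, dish (370,147) and brush (207,335) are where they were.

```bash
python3 -c "
from rig import manip
print(manip.sign_off())"
```

```text
the job is handed in; nothing more can be done
None
```

The job is handed in: the bottle was caught on the open run, held still for over a second clear of the lip, and now rests on the lip with the fingers away and nothing else moved. Pressing the stop reached 71 N at the wrist, under the 120 N limit.

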